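# Bench-check a brake unit with its ratchet hand lever

## Robot

A 6-joint arm with a two-finger parallel gripper is mounted at the origin on the work surface. World frame = base frame: x ahead of the robot, y to its left, z up, the work surface at z = 0. Lengths are in m, angles in rad, forces in N, time in s.
With the tool pointing down it reaches from about 0.25 to 0.775 m from the base axis. Payload 4 kg.
Tool frame: the origin (TCP) lies between the finger pads; the fingertips stand 25 mm ahead of it and the grasp point (between the pads) lies 6 mm ahead of it (robot.tip_reach is the z of the fingertips in the tool frame, in m); z points along the fingers, y is the line along which they close (so a half turn about z gives the same grasp; the last joint's range is limited). The gripper opens to 94 mm and grips with 3 to 60 N. Pads are 16 mm wide; open, the fingers measure 119 mm over their backs; the gripper's body (75 mm by 177 mm) begins 78 mm behind the grasp point.
Start: joints at [1.177, 0.087, 1.371, -0, 1.684, -0.103], TCP at [0.158, 0.527, 0.204] pointing down, gripper open.
Joint ranges: [-3.1, 3.1], [-0.76, 2.03], [0.27, 2.55], [-1.08, 4.22], [0.17, 2.65], [-2.57, 2.57]. Speed limits (rad/s): [2.79, 2.79, 3.14, 3.14, 3.14, 3.14].

## Interface

Orientations are given as [roll, pitch, yaw] about the fixed x, y, z axes, in that order (R = Rz(yaw) Ry(pitch) Rx(roll)).
In Python, from bench import robot gives the robot as it stands. The module is installed in compiled form; this text tells all that it offers.
- The arm moves only by the shell command python3 -m handwheel 'ROWS'. ROWS is JSON, a list of rows, each a list of 3 entries, a list of its own where there are three numbers: the turn, a rotation vector about the world's x, y, z in units of 90 degrees (1.0 is 90 degrees), then the shift along the world's x, y, z in units of 0.05 m (1.0 is 0.05 m), then the closure, from 0 (fully open) to 1 (shut). A call has 1 to 5 rows; each row shifts and turns the commanded pose from where the row before left it; what a row does not reach is not made up. A row lasts 1/10 s, in which the tool goes at most 50 mm and 8.59 degrees, less where a joint would pass 70% of its speed; a pose out of reach is approached as far as the arm can. A call with a number of a shift or a turn outside -1 to 1 is refused whole. A call with a gripper value outside its range is refused whole. The fingers move at their own pace and stop on an object; the grip force is fixed at half the most. Time passes only in rows, so rows that do not move let the fingers close. It gives the time, the measured TCP pose, the force, the opening and the grip force at its end, in the units of the state.
- robot.get_obs(): the state, without advancing time (a new reading comes with each control period).
- robot.snapshot(name): name is "scene" or "top"; returns (picture, depth): 480x640x3 uint8, red, green, blue; 480x640 float32, m along the optical axis (not along the pixel's ray), 0 where there is no reading.
- robot.calibration(name): a dict with "mtx" (3x3 intrinsics, pixels), "extrinsics" (4x4, takes a point from camera to world coordinates). Camera axes: x right, y down, z forward; pixel columns grow to the right and rows downward; lengths in m; the calibration is good to about 2 mm. A picture is of the moment at which its call begins. calibration takes no time and is no camera call.
- robot.close_job(): hands the job in; it is judged then, once.
Trained networks look in the newest picture that a camera, given by its name, has taken for a name from the list of things; names that differ only in an ending like _2 or _b are one class to them, and where a whole thing is asked for, a point or a joint stands for the part that bears it (a point fixed in the world has none). Each returns a list of dicts, best first, with "p" (0 to 1); they miss things now and then, are a little off and sometimes report something else, mostly with a low value. They report only what shows in the picture. A call takes as long as a camera call.
- robot.boxes_of(query, camera): "bbox" ([left, top, right, bottom] in pixels, round what is visible of it).
The state is a dict: "time": time; "joint_positions": joint angles; "qvel": joint speeds; "joint_torque": joint torques, N m; "tool_pos": TCP position; "ee_rot": TCP orientation; "wrist_force": force on the tool from outside, world axes, zero at the start; "wrist_torque": the same for the moment, N m; "width": finger opening in m; "finger_force": force on a finger pad.
Only numpy, scipy, OpenCV 4.12 (cv2) and the standard library are available. Lean on these libraries where they do the work, as an engineer would, in place of code of your own. Each camera call takes 0.05 s, during which the arm holds its last target. There are 200 camera calls.

## Task

Check the brake unit on the test stand. Pull its hand lever up click by click until the brake bites, that is until the pull at the middle of the grip has grown by about 10 N over the pull of the free lever, and take your hand off so that the ratchet alone holds the brake on. Then squeeze the release button in the side of the grip, bring the lever down to its rest under control without letting it slam, and let go; never haul the brake far past the bite, and leave the other things on the bench where they are.

Things in the scene. Friction and masses are not known exactly. Their poses are not given: they have to be found in the camera images.
- stand: Fixed test stand: steel base plate 340 x 220 x 12 mm (x -60 to +280 mm) with a grey cowl (x -22 to +68, y -28 to +28, top 135 mm above the bench). Origin on the bench under the lever's hinge. Its -x axis is the way the lever points, y is parallel to the hinge axis, z up. A steel ratchet quadrant of 104 mm radius stands beside the lever at y = +30 to +36 mm.
- brake: The brake unit, a yellow drum 180 mm across and 75 mm high, bolted behind the cowl, 165 mm past the hinge; origin as the stand. The lever's push rod loads its spring shoe. Where that bites differs by unit (lever at 0.05 to 0.65 rad) and cannot be seen. Before it the lever takes about 5 N at the middle of the grip plus bumps of 1 to 2 N at each click; past it the pull grows about 4 N per click.
- push_rod: Short steel push rod fixed to the lever inside the cowl, hidden; it presses on the brake's shoe. Its origin is the centre of the hinge.
- lever (a joint): Angle of the hand lever, rad: 0 at rest, level, pointing along the stand's -x; it grows as the grip is raised, up to 1.08. The ratchet holds it at every 0.1 rad from 0.1 to 1.0; let go between notches it drops to the notch below, and below 0.1 to rest. Its weight and a spring pull it down.
- lever_hinge (a point): Centre of the lever's hinge, 95 mm above the bench; x points along the lever away from the grip, z square to the lever (up at rest); the frame turns with the lever.
- grip (a point): Middle of the black rubber grip, on its centre line, 175 mm from the hinge; axes as the hinge point. The grip is a bar 24 mm wide (along the hinge axis) and 26 mm high, from 130 to 245 mm from the hinge; the steel bar that carries it is 10 mm wide and 22 mm high.
- button (a point): Centre of the outer face of the release button when it is out: a round steel stud, 16 mm across, that sticks 9 mm out of the +y side of the grip, 222 mm from the hinge. The point stays put on the lever when the button is pressed.
- release (a joint): How far the release button is pressed in, m: 0 out, 0.007 fully in (about 12 N; it then stands 2 mm proud). From about 3 mm (9 N) on it frees the ratchet, for as long as it is held in; the lever then drops unless the hand holds it. The clicks do not move it.
- screwdriver: Loose screwdriver lying on the bench, bystander. Origin under its middle.
- terminal_box: Loose open grey box 70 x 70 x 40 mm, bystander. Origin: centre of its underside.
- grease_jar: Loose white jar, 60 mm diameter, 70 mm high, bystander. Origin: centre of its underside.
- end_cap: Loose yellow metal cap, 64 mm diameter, 36 mm high, bystander. Origin: centre of its underside.

How it is judged:
By the outcome, as a careful person would: the job done as asked, in the order asked, and still so for the second after the job is handed in, with the robot touching nothing.
It also fails if it takes over 67 s, if anything falls off the work surface, if the arm or the gripper's body presses on something with over 40 N, if the wrist force passes 120 N, or if a joint passes its speed limit or range.

## Working session

There is one attempt and no reset: what is moved stays moved. The work goes in short steps, Python scripts to look and compute and a shell command to move; the robot and the scene stay as the last step left them, time stands still between calls to the robot, and variables do not carry over. Pictures are saved under pics/ and viewed, at most 10 in all, crops included, and the job is handed in when it is done.

```bash
mkdir -p pics
python3 - <<'E'
from bench import robot
import cv2,numpy as np
o=robot.get_obs();print({k:np.round(v,3) for k,v in o.items()})
for n in("scene","top"):
    p,d=robot.snapshot(n);cv2.imwrite(f"pics/{n}0.png",p[:,:,::-1]);np.save(f"pics/{n}0.npy",d)
    c=robot.calibration(n);print(n,np.round(c["mtx"],1).tolist(),np.round(c["extrinsics"],3).tolist())
    for q in("lever","grip","button","stand","brake","screwdriver","terminal_box","grease_jar","end_cap"):
        print(q,[(np.round(b["bbox"]).tolist(),round(b["p"],2)) for b in robot.boxes_of(q,n)][:2])
E
```

```text
{'time': np.float64(0.0), 'joint_positions': array([ 1.177,  0.088,  1.372,  0.   ,  1.684, -0.103]), 'qvel': array([-0.002,  0.001,  0.002, -0.001,  0.001,  0.   ]), 'joint_torque': array([-1.0000e-03, -3.4019e+01, -3.0243e+01,  7.2000e-02,  3.3000e-02,
       -0.0000e+00]), 'tool_pos': array([0.157, 0.526, 0.203]), 'ee_rot': array([-3.139, -0.   ,  2.851]), 'wrist_force': array([ 0.116, -0.588, -0.101]), 'wrist_torque': array([-0.01 ,  0.018,  0.001]), 'finger_force': np.float64(0.0), 'width': np.float64(0.094)}
scene [[509.6, 0.0, 323.2], [0.0, 509.6, 233.9], [0.0, 0.0, 1.0]] [[-0.432, 0.722, -0.541, 1.119], [0.902, 0.334, -0.274, 0.278], [-0.017, -0.606, -0.795, 0.933], [0.0, 0.0, 0.0, 1.0]]
lever [([355.0, 218.0, 388.0, 306.0], 0.63)]
grip [([356.0, 220.0, 390.0, 309.0], 0.9)]
button [([357.0, 220.0, 386.0, 304.0], 0.69), ([469.0, 236.0, 492.0, 315.0], 0.54)]
stand [([253.0, 220.0, 415.0, 480.0], 0.88)]
brake [([277.0, 368.0, 388.0, 480.0], 0.83)]
screwdriver [([468.0, 233.0, 493.0, 313.0], 0.61), ([357.0, 219.0, 387.0, 306.0], 0.21)]
terminal_box [([246.0, 265.0, 286.0, 310.0], 0.8)]
grease_jar [([273.0, 210.0, 305.0, 248.0], 0.71)]
end_cap [([434.0, 317.0, 469.0, 349.0], 0.95)]
top [[453.8, 0.0, 319.5], [0.0, 453.8, 233.1], [0.0, 0.0, 1.0]] [[0.017, -0.984, 0.18, 0.384], [-1.0, -0.013, 0.021, -0.028], [-0.018, -0.18, -0.983, 1.025], [0.0, 0.0, 0.0, 1.0]]
lever [([255.0, 167.0, 277.0, 272.0], 0.6)]
grip [([254.0, 170.0, 279.0, 271.0], 0.78)]
button [([254.0, 168.0, 283.0, 272.0], 0.89)]
stand [([202.0, 55.0, 313.0, 269.0], 0.79)]
brake [([206.0, 57.0, 293.0, 138.0], 0.74)]
screwdriver [([171.0, 240.0, 185.0, 329.0], 0.68)]
terminal_box [([337.0, 169.0, 374.0, 212.0], 0.93), ([250.0, 170.0, 281.0, 274.0], 0.31)]
grease_jar [([353.0, 237.0, 379.0, 266.0], 0.62)]
end_cap [([252.0, 169.0, 282.0, 275.0], 0.73), ([178.0, 204.0, 201.0, 232.0], 0.59)]
```

Run:
```python
import cv2
a=cv2.imread("pics/scene0.png")[180:480,220:520];b=cv2.imread("pics/top0.png")[40:340,130:430]
cv2.imwrite("pics/v0.png",cv2.hconcat([cv2.resize(a,(400,400)),cv2.resize(b,(400,400),interpolation=cv2.INTER_CUBIC)]))
```

```text
(no output)
```

View pics/v0.png

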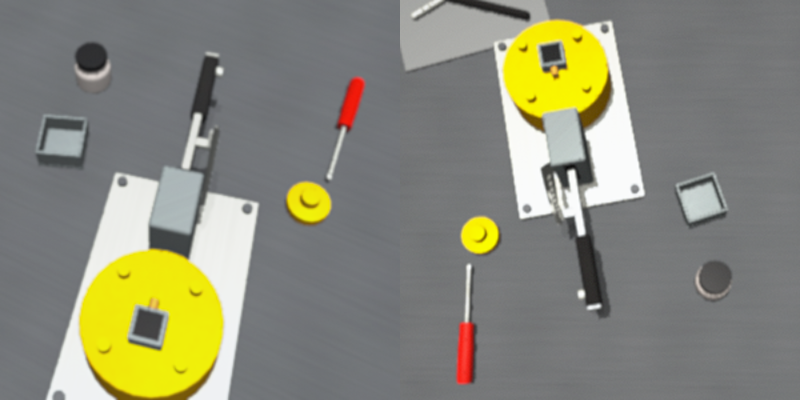

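The picture shows the lever pointing back towards the robot (world -x). The grip is black, with its end at top px ~(277,269), and the button is on the left (+y) side at top px ~(267,261). The screwdriver and cap lie to the left, the box and jar to the right.

```bash
cat > h.py <<'E'
import numpy as np
from bench import robot
def cloud(n,d):
    c=robot.calibration(n);K=c["mtx"];E=np.array(c["extrinsics"])
    v,u=np.mgrid[:480,:640];P=np.stack([(u-K[0][2])/K[0][0]*d,(v-K[1][2])/K[1][1]*d,d],-1)
    return P@E[:3,:3].T+E[:3,3]
E
python3 - <<'E'
from h import *;import cv2
for n,(l,t,r,b) in(("top",(250,165,290,280)),("scene",(345,210,400,315))):
    d=np.load(f"pics/{n}0.npy");im=cv2.imread(f"pics/{n}0.png").astype(int)
    W=cloud(n,d);m=np.zeros(d.shape,bool);m[t:b,l:r]=1
    m&=(d>0)&(W[...,2]>.08)&(W[...,2]<.125)
    blk=m&(im.max(2)<60); P=W[blk]
    print(n,m.sum(),blk.sum(),P.mean(0).round(4),"z pct",np.percentile(P[:,2],[5,25,50,75,95]).round(4))
    top=P[P[:,2]>np.percentile(P[:,2],40)]
    c=top[:,:2].mean(0);u,s,vt=np.linalg.svd(top[:,:2]-c,full_matrices=False);a=vt[0]*np.sign(vt[0][0])
    q=(W[m][:,:2]-c)
    print("axis",a,np.degrees(np.arctan2(a[1],a[0])),"centre",c)
    s_=(P[:,:2]-c)@a;w=(top[:,:2]-c)@np.array([-a[1],a[0]])
    print("along",np.percentile(s_,[0,2,98,100]).round(4),"across",np.percentile(w,[2,50,98]).round(4))
    al=q@a;ac=q@np.array([-a[1],a[0]]);k=ac>.014
    print("button cand",k.sum(),W[m][k][(al[k]<0)].round(3).tolist()[:12]); k2=al<-.02;print("far end along",np.percentile(al,[0,1]))
    print('end px',(c+a*al.min()).round(4))
E
```

```text
top 1177 640 [0.5533 0.0948 0.1049] z pct [0.0908 0.1043 0.1059 0.1074 0.1098]
axis [0.9752056  0.22130077] 12.785445021897788 centre [0.54384228 0.0947261 ]
along [-0.0647 -0.0624  0.1536  0.1577] across [-0.0103  0.      0.0097]
button cand 89 [[0.502, 0.104, 0.096], [0.502, 0.101, 0.099], [0.5, 0.108, 0.097], [0.499, 0.105, 0.101], [0.499, 0.103, 0.102], [0.499, 0.101, 0.1], [0.499, 0.099, 0.1], [0.497, 0.105, 0.1], [0.498, 0.103, 0.098], [0.497, 0.101, 0.101], [0.497, 0.099, 0.1], [0.495, 0.105, 0.102]]
far end along [-0.07307205 -0.0725368 ]
end px [0.4726 0.0786]
scene 979 450 [0.5396 0.0969 0.1071] z pct [0.1038 0.1063 0.1076 0.1086 0.1101]
axis [0.97682653 0.21403256] 12.358775715985198 centre [0.53710686 0.09558277]
along [-0.0561 -0.0512  0.0504  0.0522] across [-0.0091 -0.0001  0.0098]
button cand 86 [[0.491, 0.101, 0.101], [0.492, 0.103, 0.103], [0.492, 0.105, 0.104], [0.495, 0.102, 0.102], [0.495, 0.104, 0.105], [0.494, 0.106, 0.104], [0.491, 0.107, 0.101], [0.499, 0.103, 0.105], [0.496, 0.105, 0.102], [0.495, 0.106, 0.102], [0.493, 0.108, 0.1], [0.501, 0.102, 0.104]]
far end along [-0.06601735 -0.0631938 ]
end px [0.4726 0.0815]
```

```bash
python3 -m handwheel '[[[0,0,0.05],[0.4,-0.5,0],0],[[0,0,0.05],[0.46,-0.58,0],0],[[0,0,0.05],[0.46,-0.58,0],0],[[0,0,0.05],[0.46,-0.58,0],0],[[0,0,0.05],[0.46,-0.58,0],0]]'
python3 -m handwheel '[[[0,0,0.05],[0.46,-0.58,0],0],[[0,0,0.02],[0.46,-0.58,0],0],[[0,0,0],[0.46,-0.58,0],0],[[0,0,0],[0.46,-0.58,0],0],[[0,0,0],[0.46,-0.58,0],0]]'
python3 -m handwheel '[[[0.01,-0.05,0],[0.46,-0.58,0],0],[[0.01,-0.05,0],[0.46,-0.58,0],0],[[0.01,-0.05,0],[0.46,-0.58,0],0],[[0.01,-0.05,0],[0.46,-0.58,0],0],[[0.015,-0.05,0],[0.4,-0.58,0],0]]'
python3 -m handwheel '[[[0,0,0],[0,0,0],0],[[0,0,0],[0,0,0],0]]'; python3 -c "
from bench import robot;print(robot.get_obs()['joint_positions'])"
```

```text
time: 1.5
tool_pos: [0.2704, 0.3848, 0.2044]
ee_rot: [3.141, 0.0, -3.036]
wrist_force: [0.8, 0.8, -0.4]
width: 0.0937
finger_force: 0.0
time: 2.0
tool_pos: [0.3855, 0.2397, 0.2045]
ee_rot: [3.141, 0.001, -2.93]
wrist_force: [0.4, 0.6, 0.0]
width: 0.094
finger_force: 0.0
time: 2.5
tool_pos: [0.4977, 0.0949, 0.2051]
ee_rot: [3.14, 0.407, -2.931]
wrist_force: [-0.2, 0.1, 0.1]
width: 0.0939
finger_force: 0.0
time: 2.7
tool_pos: [0.4964, 0.0952, 0.2042]
ee_rot: [3.139, 0.401, -2.934]
wrist_force: [0.0, -0.9, 0.1]
width: 0.094
finger_force: 0.0
[ 0.02555857 -0.32592924  1.79583932  0.07704983  1.2776127  -1.76103151]
```

```bash
python3 -m handwheel '[[[0,0,0],[0.16,0,-0.35],0],[[0,0,0],[0.16,0,-0.4],0],[[0,0,0],[0.16,0,-0.4],0],[[0,0,0],[0.16,0.02,-0.4],0],[[0,0,0],[0.16,0,-0.35],0]]'
python3 -m handwheel '[[[0,0,0],[0.1,0,-0.17],0],[[0,0,0],[0,0,0],0],[[0,0,0],[0,0,0],0]]'
python3 - <<'E'
from h import *;import cv2
a,_=robot.snapshot("scene");b,_=robot.snapshot("top")
cv2.imwrite("pics/v1.png",cv2.hconcat([cv2.resize(a[190:340,300:450,::-1],(400,400),interpolation=2),cv2.resize(b[150:300,200:350,::-1],(400,400),interpolation=2)]))
E
```

```text
time: 3.2
tool_pos: [0.5367, 0.099, 0.1085]
ee_rot: [3.139, 0.401, -2.929]
wrist_force: [0.6, -0.8, -0.0]
width: 0.0942
finger_force: 0.0
time: 3.5
tool_pos: [0.542, 0.0977, 0.1016]
ee_rot: [3.139, 0.403, -2.93]
wrist_force: [0.4, 0.2, -0.1]
width: 0.0941
finger_force: 0.0
```

View pics/v1.png

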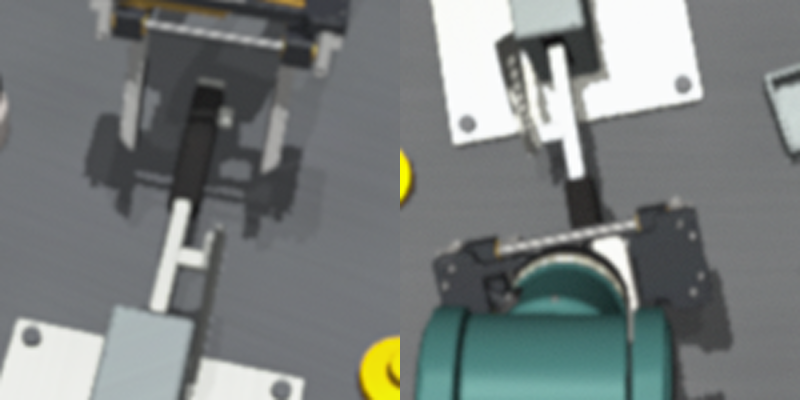

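The scene view shows the fingers straddling the grip, roughly centred (grip about x 195, fingers about x 130 and 275 in the crop). The button is clear of the pads, so I'll close.

```bash
python3 -m handwheel '[[[0,0,0],[0,0,0],0.6],[[0,0,0],[0,0,0],0.65],[[0,0,0],[0,0,0],0.7],[[0,0,0],[0,0,0],1],[[0,0,0],[0,0,0],1]]'
python3 -m handwheel '[[[0,0,0],[0,0,0],1],[[0,0,0],[0,0,0],1],[[0,0,0],[0,0,0],1]]'
```

```text
time: 4.1
tool_pos: [0.5417, 0.0969, 0.1009]
ee_rot: [3.139, 0.402, -2.932]
wrist_force: [0.0, 0.7, -0.0]
width: 0.0576
finger_force: 0.0
time: 4.4
tool_pos: [0.5417, 0.0969, 0.1008]
ee_rot: [3.139, 0.402, -2.931]
wrist_force: [-0.2, 0.8, 0.3]
width: 0.0335
finger_force: 0.0
```

```bash
python3 -m handwheel '[[[0,0,0],[0,0,0],1],[[0,0,0],[0,0,0],1],[[0,0,0],[0,0,0],1]]'
```

```text
time: 4.7
tool_pos: [0.5421, 0.0951, 0.1007]
ee_rot: [-3.14, 0.402, -2.931]
wrist_force: [1.5, -4.3, -1.0]
width: 0.0237
finger_force: 30.0
```

```bash
cat >> h.py <<'E'
H=np.array([.7144,.1344,.095]);A=np.radians(12.2);C=np.array([np.cos(A),np.sin(A),0])
def st(L=.175,zoff=0,tag=''):
    o=robot.get_obs();from scipy.spatial.transform import Rotation as R
    zt=R.from_euler('xyz',o['ee_rot']).as_matrix()[:,2];g=o['tool_pos']+.006*zt-H
    x=g@C;th=np.arctan2(g[2],-x);f=o['wrist_force'];pull=-(f[0:2]@C[:2]*np.sin(th)+f[2]*np.cos(th))
    rad=f@C*-np.cos(th)+f[2]*np.sin(th)
    print(f"th {th:.3f} r {np.hypot(x,g[2]):.4f} lat {g@np.array([-C[1],C[0],0]):.4f} pull {pull:.1f} radialF {rad:.1f} tilt {np.arctan2(zt@C,-zt[2]):.3f} f {np.round(f,1)} w {o['width']:.4f} t {o['time']:.1f}")
E
python3 - <<'E'
from h import *
st()
for L,b in((.175,.4),(.222,.4)):
  for k in range(11):
    p=lambda t:np.array([-(L+.006*np.sin(b))*np.cos(t)+.0055*np.sin(t),(L+.006*np.sin(b))*np.sin(t)+.0055*np.cos(t)])
    d=(p(.1*k+.1)-p(.1*k))/.05/5; print(k,"per .02rad row",np.round([d[0]*C[0],d[0]*C[1],d[1]],4))
print("turn",.02/1.5708*np.array([-C[1],C[0]]))
E
```

```text
th 0.001 r 0.1744 lat -0.0020 pull 1.0 radialF -0.6 tilt 0.402 f [ 1.5 -4.3 -1. ] w 0.0237 t 4.7
0 per .02rad row [0.0056 0.0012 0.0707]
1 per .02rad row [0.0125 0.0027 0.0698]
2 per .02rad row [0.0192 0.0042 0.0682]
3 per .02rad row [0.0258 0.0056 0.0659]
4 per .02rad row [0.0321 0.0069 0.0629]
5 per .02rad row [0.0381 0.0082 0.0593]
6 per .02rad row [0.0437 0.0094 0.0551]
7 per .02rad row [0.0488 0.0106 0.0504]
8 per .02rad row [0.0535 0.0116 0.0451]
9 per .02rad row [0.0576 0.0125 0.0395]
10 per .02rad row [0.0612 0.0132 0.0334]
0 per .02rad row [0.0065 0.0014 0.0895]
1 per .02rad row [0.0152 0.0033 0.0884]
2 per .02rad row [0.0238 0.0051 0.0864]
3 per .02rad row [0.0321 0.0069 0.0835]
4 per .02rad row [0.0401 0.0087 0.0798]
5 per .02rad row [0.0477 0.0103 0.0753]
6 per .02rad row [0.0548 0.0118 0.0701]
7 per .02rad row [0.0613 0.0133 0.0641]
8 per .02rad row [0.0673 0.0145 0.0575]
9 per .02rad row [0.0726 0.0157 0.0504]
10 per .02rad row [0.0771 0.0167 0.0427]
turn [-0.00269066  0.01244482]
```

```bash
python3 -m handwheel '[[[-0.0027,0.0124,0],[0.006,-0.02,0.07],1],[[-0.0027,0.0124,0],[0.006,-0.02,0.07],1],[[-0.0027,0.0124,0],[0.006,0.001,0.07],1],[[0,0,0],[0,0,0],1]]' >/dev/null; python3 -c "from h import *;st()"
python3 -m handwheel '[[[-0.0027,0.0124,0],[0.008,0.001,0.071],1],[[-0.0027,0.0124,0],[0.009,0.002,0.07],1],[[-0.0027,0.0124,0],[0.012,0.002,0.07],1],[[-0.0027,0.0124,0],[0.0125,0.002,0.07],1],[[0,0,0],[0,0,0],1]]' >/dev/null; python3 -c "from h import *;st()"
```

```text
th 0.055 r 0.1745 lat -0.0021 pull 4.7 radialF -2.9 tilt 0.341 f [ 2.4  1.4 -4.8] w 0.0237 t 5.1
th 0.141 r 0.1744 lat -0.0021 pull 5.1 radialF -1.7 tilt 0.260 f [ 0.9  0.6 -5.3] w 0.0233 t 5.6
```

```bash
python3 -m handwheel '[[[-0.0027,0.0124,0],[0.0125,0.003,0.07],1],[[-0.0027,0.0124,0],[0.0125,0.003,0.07],1],[[-0.0027,0.0124,0],[0.017,0.004,0.069],1],[[0,0,0],[0,0,0],1]]' >/dev/null; python3 -c "from h import *;st()"
python3 -m handwheel '[[[-0.0027,0.0124,0],[0.018,0.004,0.068],1],[[-0.0027,0.0124,0],[0.019,0.004,0.068],1],[[0,0,0],[0,0,0],1],[[0,0,0],[0,0,0],1]]' >/dev/null; python3 -c "from h import *;st()"
```

```text
th 0.205 r 0.1744 lat -0.0022 pull 5.4 radialF -2.4 tilt 0.201 f [ 1.1  0.7 -5.8] w 0.0236 t 6.0
th 0.241 r 0.1745 lat -0.0022 pull 4.9 radialF -1.0 tilt 0.162 f [-0.4  0.8 -5. ] w 0.0234 t 6.4
```

```bash
python3 -m handwheel '[[[-0.0027,0.0124,0],[0.02,0.004,0.068],1],[[-0.0027,0.0124,0],[0.021,0.0045,0.067],1],[[-0.0027,0.0124,0],[0.022,0.005,0.067],1],[[-0.0027,0.0124,0],[0.024,0.005,0.066],1],[[0,0,0],[0,0,0],1]]' >/dev/null; python3 -c "from h import *;st()"
python3 -m handwheel '[[[-0.0027,0.0124,0],[0.026,0.0055,0.066],1],[[0,0,0],[0,0,0],1],[[0,0,0],[0,0,0],1]]' >/dev/null; python3 -c "from h import *;st()"
```

```text
th 0.323 r 0.1744 lat -0.0022 pull 4.3 radialF 1.5 tilt 0.080 f [-2.8 -0.2 -3.6] w 0.0236 t 6.9
th 0.341 r 0.1745 lat -0.0023 pull 4.6 radialF 1.3 tilt 0.062 f [-2.9  0.3 -3.9] w 0.0233 t 7.2
```

```bash
python3 -m handwheel '[[[-0.0027,0.0124,0],[0.026,0.0055,0.066],1],[[-0.0027,0.0124,0],[0.027,0.006,0.065],1],[[-0.0027,0.0124,0],[0.029,0.006,0.064],1],[[0,0,0],[0,0,0],1],[[0,0,0],[0,0,0],1]]' >/dev/null; python3 -c "from h import *;st()"
python3 -m handwheel '[[[-0.0027,0.0124,0],[0.03,0.0065,0.064],1],[[-0.0027,0.0124,0],[0.031,0.007,0.063],1],[[0,0,0],[0,0,0],1],[[0,0,0],[0,0,0],1]]' >/dev/null; python3 -c "from h import *;st()"
```

```text
th 0.406 r 0.1744 lat -0.0023 pull 4.1 radialF 3.2 tilt 0.002 f [-4.5 -0.6 -2.5] w 0.0232 t 7.7
th 0.445 r 0.1745 lat -0.0024 pull 5.3 radialF 5.9 tilt -0.039 f [-7.5 -1.6 -2.3] w 0.0235 t 8.1
```

```bash
python3 -m handwheel '[[[-0.0027,0.0124,0],[0.018,0.004,0.07],1],[[-0.0027,0.0124,0],[0.032,0.007,0.062],1],[[0,0,0],[0,0,0],1],[[0,0,0],[0,0,0],1]]' >/dev/null; python3 -c "from h import *;st()"
python3 -m handwheel '[[[-0.0027,0.0124,0],[0.02,0.005,0.067],1],[[-0.0027,0.0124,0],[0.037,0.008,0.06],1],[[-0.0027,0.0124,0],[0.037,0.008,0.059],1],[[0,0,0],[0,0,0],1],[[0,0,0],[0,0,0],1]]' >/dev/null; python3 -c "from h import *;st()"
```

```text
th 0.489 r 0.1744 lat -0.0024 pull 3.8 radialF 2.9 tilt -0.075 f [-4.2 -1.2 -2. ] w 0.0237 t 8.5
th 0.541 r 0.1747 lat -0.0025 pull 6.5 radialF -4.8 tilt -0.136 f [ 0.9 -0.6 -8.1] w 0.0236 t 9.0
```

```bash
python3 -m handwheel '[[[-0.0027,0.0124,0],[0.045,0.01,0.055],1],[[-0.0027,0.0124,0],[0.039,0.0085,0.058],1],[[0,0,0],[0,0,0],1],[[0,0,0],[0,0,0],1]]' >/dev/null; python3 -c "from h import *;st()"
python3 -m handwheel '[[[-0.0027,0.0124,0],[0.041,0.009,0.057],1],[[-0.0027,0.0124,0],[0.042,0.009,0.056],1],[[-0.0027,0.0124,0],[0.042,0.009,0.056],1],[[0,0,0],[0,0,0],1],[[0,0,0],[0,0,0],1]]' >/dev/null; python3 -c "from h import *;st()"
```

```text
th 0.583 r 0.1747 lat -0.0025 pull 7.1 radialF -5.6 tilt -0.175 f [ 1.2 -1.7 -9. ] w 0.0236 t 9.4
th 0.637 r 0.1748 lat -0.0025 pull 10.7 radialF -6.7 tilt -0.238 f [ -0.1  -4.2 -12.6] w 0.0241 t 9.9
```

```bash
python3 -m handwheel '[[[-0.0027,0.0124,0],[0.059,0.013,0.043],1],[[-0.0027,0.0124,0],[0.044,0.0095,0.055],1],[[0,0,0],[0,0,0],1],[[0,0,0],[0,0,0],1]]' >/dev/null; python3 -c "from h import *;st()"
python3 -m handwheel '[[[-0.0027,0.0124,0],[0.054,0.012,0.047],1],[[-0.0027,0.0124,0],[0.047,0.01,0.052],1],[[0,0,0],[0,0,0],1],[[0,0,0],[0,0,0],1]]' >/dev/null; python3 -c "from h import *;st()"
```

```text
th 0.677 r 0.1748 lat -0.0026 pull 11.1 radialF -4.5 tilt -0.278 f [ -2.6  -4.4 -11.5] w 0.0237 t 10.3
th 0.714 r 0.1749 lat -0.0027 pull 13.3 radialF -2.4 tilt -0.321 f [ -5.8  -5.6 -11.6] w 0.0233 t 10.7
```

```bash
python3 -m handwheel '[[[-0.0027,0.0124,0],[0.05,0.011,0.05],1],[[-0.0027,0.0124,0],[0.05,0.011,0.049],1],[[0,0,0],[0,0,0],1],[[0,0,0],[0,0,0],1],[[0,0,0],[0,0,0],1]]' >/dev/null; python3 -c "from h import *;st()"
python3 -m handwheel '[[[0,0,0],[0,0,0],1],[[0,0,0],[0,0,0],1]]' >/dev/null; python3 -c "from h import *;st()"
```

```text
th 0.751 r 0.1750 lat -0.0027 pull 13.8 radialF -1.5 tilt -0.363 f [ -7.   -6.9 -11.1] w 0.0236 t 11.2
th 0.751 r 0.1751 lat -0.0027 pull 16.0 radialF -2.5 tilt -0.362 f [ -8.   -6.1 -13.4] w 0.0234 t 11.4
```

```bash
python3 -m handwheel '[[[-0.0027,0.0124,0],[0.051,0.011,0.048],1],[[-0.0027,0.0124,0],[0.052,0.011,0.047],1],[[0,0,0],[0,0,0],1],[[0,0,0],[0,0,0],1]]' >/dev/null; python3 -c "from h import *;st()"
```

```text
th 0.794 r 0.1750 lat -0.0028 pull 14.9 radialF -1.2 tilt -0.402 f [ -8.6  -6.5 -11.3] w 0.0233 t 11.8
```

```bash
python3 -m handwheel '[[[-0.002,0.0093,0],[0.04,0.0086,0.034],1],[[-0.001,0.0047,0],[0.02,0.0043,0.017],1],[[0,0,0],[0,0,0],1],[[0,0,0],[0,0,0],1]]' >/dev/null; python3 -c "from h import *;st()"
```

```text
th 0.812 r 0.1751 lat -0.0028 pull 17.5 radialF -1.4 tilt -0.427 f [-10.7  -6.1 -13.1] w 0.0234 t 12.2
```

```bash
python3 -m handwheel '[[[0.002,-0.0093,0],[-0.04,-0.0086,-0.035],1],[[0.001,-0.0047,0],[-0.02,-0.0043,-0.017],1],[[0,0,0],[0,0,0],1],[[0,0,0],[0,0,0],1]]' >/dev/null; python3 -c "from h import *;st()"
```

```text
th 0.800 r 0.1750 lat -0.0028 pull 11.6 radialF -2.5 tilt -0.398 f [-5.2 -6.9 -9.8] w 0.0235 t 12.6
```

```bash
python3 -m handwheel '[[[0.002,-0.0093,0],[-0.039,-0.0086,-0.036],1],[[0.002,-0.0093,0],[-0.039,-0.0085,-0.036],1],[[0,0,0],[0,0,0],1],[[0,0,0],[0,0,0],1]]' >/dev/null; python3 -c "from h import *;st()"
```

```text
th 0.790 r 0.1747 lat -0.0028 pull -2.5 radialF -1.8 tilt -0.357 f [ 3.9 -3.9  0.5] w 0.0238 t 13.0
```

```bash
python3 -m handwheel '[[[0,0,0],[0,0,0],0],[[0,0,0],[0,0,0],0],[[0,0,0],[0,0,0],0],[[0,0,0],[0,0,0],0],[[0,0,0],[0,0,0],0]]'
python3 -m handwheel '[[[0,0,0],[0.1,0.022,0.28],0],[[0,0,0],[0.1,0.022,0.28],0],[[0,0,0],[0.1,0.022,0.28],0],[[0,0,0],[0.1,0.022,0.28],0],[[0,0,0],[0,0,0],0]]'
python3 - <<'E'
from h import *;import cv2
st()
a,d=robot.snapshot("scene")
cv2.imwrite("pics/v2.png",cv2.resize(a[120:340,270:490,::-1],(600,600),interpolation=2));np.save("pics/s2.npy",d)
b,d=robot.snapshot("top");np.save("pics/t2.npy",d);cv2.imwrite("pics/t2.png",b[:,:,::-1]);cv2.imwrite("pics/s2.png",a[:,:,::-1])
E
```

```text
time: 13.5
tool_pos: [0.5954, 0.1068, 0.2214]
ee_rot: [-3.141, -0.365, -2.931]
wrist_force: [0.4, 0.8, -0.1]
width: 0.0601
finger_force: 0.0
time: 14.0
tool_pos: [0.6164, 0.111, 0.279]
ee_rot: [-3.14, -0.362, -2.931]
wrist_force: [-0.9, 0.4, 0.1]
width: 0.0941
finger_force: 0.0
th 1.048 r 0.2059 lat -0.0021 pull 0.6 radialF 0.5 tilt -0.362 f [-0.9  0.4  0.1] w 0.0941 t 14.0
```

View pics/v2.png

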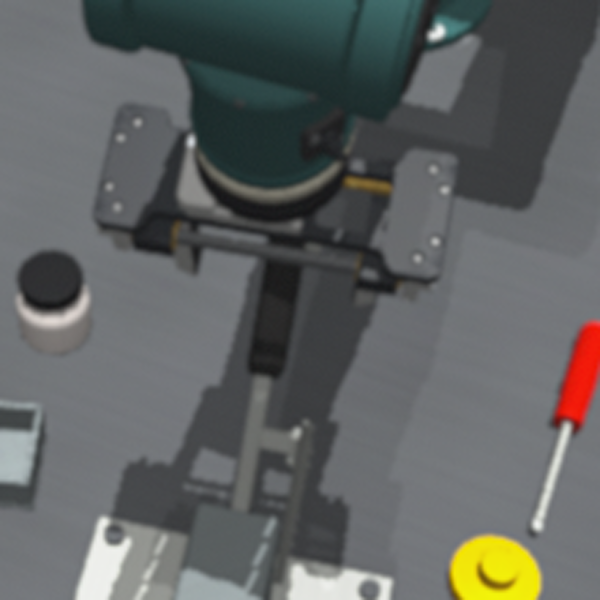

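The lever stays raised with the hand off it: grip at crop ~(275,310), bar running down to the cowl. I'll measure its angle from the depth data.

Run:
```python
from h import *
W=cloud("scene",np.load("pics/s2.npy"))[195:310,345:400].reshape(-1,3)
q=W-H;x=q@C;l=q@np.array([-C[1],C[0],0]);r=np.hypot(x,q[:,2])
for th in(.6,.7,.75,.78,.8,.82,.9):
    al=-x*np.cos(th)+q[:,2]*np.sin(th);up=x*np.sin(th)+q[:,2]*np.cos(th)
    m=(abs(l)<.009)&(al>.06)&(al<.24)&(abs(up)<.035)
    g=m&(al>.13);b=m&(al<.125)
    print(th,g.sum(),b.sum(),np.median(up[g]).round(4) if g.any() else None,np.median(up[b]).round(4) if b.any() else None, al[m].max().round(3), np.median(l[g]).round(4))
al=-x*np.cos(.8)+q[:,2]*np.sin(.8);up=x*np.sin(.8)+q[:,2]*np.cos(.8)
m=(abs(l)<.009)&(al>.135)&(al<.24)&(abs(up)<.03)
print("slope dth",np.polyfit(al[m],up[m],1))
k=(abs(up)<.02)&(al>.13)&(al<.25)&(abs(l)<.05);print("lat range grip",np.percentile(l[k],[1,5,50,95,99]).round(4), al[k].max())
```

```text
0.6 1 249 0.0338 0.0276 0.134 0.007
0.7 465 258 0.028 0.0189 0.218 0.0001
0.75 470 256 0.0195 0.0143 0.22 0.0001
0.78 471 257 0.0143 0.0115 0.22 0.0001
0.8 474 257 0.0108 0.0097 0.221 0.0001
0.82 474 256 0.0074 0.0078 0.221 0.0001
0.9 474 256 -0.0062 -0.0001 0.221 0.0001
slope dth [-0.01210591  0.01291158]
lat range grip [-0.0131 -0.0118 -0.0004  0.0105  0.0148] 0.22051957486264584
```

```bash
python3 -m handwheel '[[[0,0,0],[-0.2,-0.045,0.24],0],[[0,0,0],[-0.2,-0.045,0.24],0],[[0,0,0],[-0.21,-0.046,0.24],0],[[0,0,0],[0,0,0],0]]'
python3 -m handwheel '[[[0,0,0],[-0.1,-0.022,-0.28],0],[[0,0,0],[-0.1,-0.022,-0.28],0],[[0,0,0],[-0.1,-0.022,-0.28],0],[[0,0,0],[-0.11,-0.024,-0.28],0],[[0,0,0],[0,0,0],0]]'
python3 - <<'E'
from h import *;import cv2
st()
a,d=robot.snapshot("scene");b,_=robot.snapshot("top")
cv2.imwrite("pics/v3.png",cv2.hconcat([cv2.resize(a[120:300,290:470,::-1],(400,400),interpolation=2),cv2.resize(b[130:310,190:370,::-1],(400,400),interpolation=2)]))
E
```

```text
time: 14.5
tool_pos: [0.5839, 0.1038, 0.3178]
ee_rot: [-3.14, -0.359, -2.932]
wrist_force: [-0.1, 0.3, 0.1]
width: 0.094
finger_force: 0.0
time: 15.0
tool_pos: [0.5632, 0.0994, 0.2556]
ee_rot: [-3.141, -0.369, -2.931]
wrist_force: [-0.7, -0.0, 0.3]
width: 0.0937
finger_force: 0.0
th 0.778 r 0.2208 lat -0.0023 pull 0.3 radialF 0.7 tilt -0.369 f [-0.7 -0.   0.3] w 0.0937 t 15.0
```

View pics/v3.png

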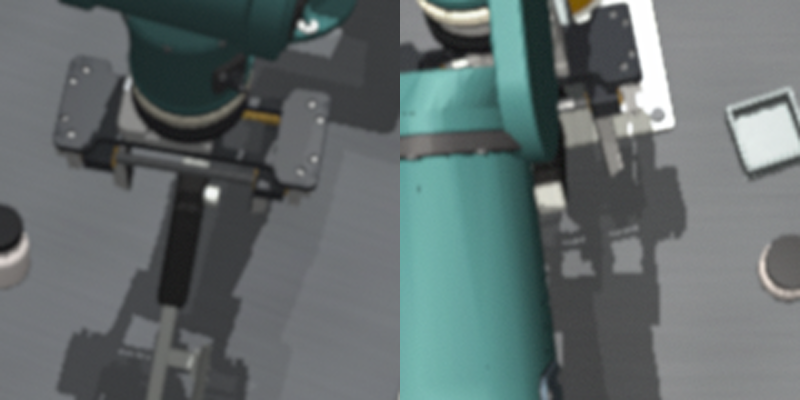

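The scene view shows the button at crop ~(212,195), between the fingers on the grip's right. I'll make a small upward correction, then squeeze.

```bash
python3 -m handwheel '[[[0,0,0],[0.03,0.01,0.04],0],[[0,0,0],[0,0,0],0.4],[[0,0,0],[0,0,0],0.55],[[0,0,0],[0,0,0],0.58],[[0,0,0],[0,0,0],0.58]]'
python3 -m handwheel '[[[0,0,0],[0,0,0],0.58],[[0,0,0],[0,0,0],0.58],[[0,0,0],[0,0,0],0.58],[[0,0,0],[0,0,0],1],[[0,0,0],[0,0,0],1]]'; python3 -c "from h import *;st()"
```

```text
time: 15.6
tool_pos: [0.5661, 0.1, 0.2594]
ee_rot: [-3.141, -0.365, -2.931]
wrist_force: [-0.3, 0.2, -0.4]
width: 0.0652
finger_force: 0.0
time: 16.1
tool_pos: [0.566, 0.1, 0.2593]
ee_rot: [-3.141, -0.365, -2.931]
wrist_force: [0.3, 0.1, 0.0]
width: 0.0271
finger_force: 0.0
th 0.799 r 0.2214 lat -0.0023 pull -0.2 radialF -0.2 tilt -0.365 f [0.3 0.1 0. ] w 0.0271 t 16.1
```

```bash
python3 -m handwheel '[[[0,0,0],[0,0,0],1]]'; python3 -c "from h import *;st()"
```

```text
time: 16.2
tool_pos: [0.5661, 0.0999, 0.2593]
ee_rot: [-3.14, -0.365, -2.932]
wrist_force: [-0.1, -0.3, 0.7]
width: 0.023
finger_force: 30.0
th 0.799 r 0.2214 lat -0.0024 pull -0.4 radialF 0.6 tilt -0.365 f [-0.1 -0.3  0.7] w 0.0230 t 16.2
```

```bash
python3 -m handwheel '[[[0,0,0],[0,0,0],1],[[0,0,0],[0,0,0],1]]'
python3 - <<'E'
from h import *;import cv2
st()
a,d=robot.snapshot("scene");np.save("pics/s4.npy",d)
cv2.imwrite("pics/v4.png",cv2.resize(a[150:300,310:460,::-1],(600,600),interpolation=2))
E
```

```text
time: 16.4
tool_pos: [0.5661, 0.0999, 0.2593]
ee_rot: [-3.14, -0.365, -2.932]
wrist_force: [0.7, -0.5, -0.3]
width: 0.023
finger_force: 30.0
th 0.799 r 0.2214 lat -0.0024 pull -0.2 radialF -0.6 tilt -0.365 f [ 0.7 -0.5 -0.3] w 0.0230 t 16.4
```

View pics/v4.png

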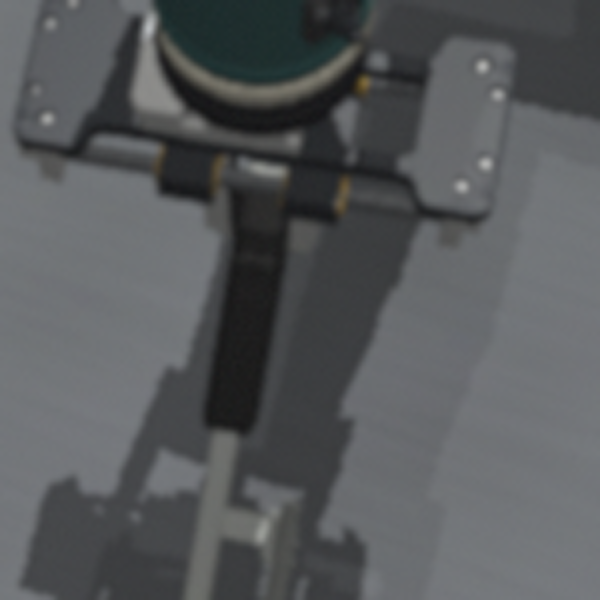

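Run:
```python
from h import *
c=robot.calibration("scene");K=np.array(c["mtx"]);E=np.array(c["extrinsics"])
n=np.array([-C[1],C[0],0])
for px in((385.4,207.8),(385.4,204.5),(385.4,211)):
  r=E[:3,:3]@np.linalg.inv(K)@[*px,1]
  for lat in(.012,.020):
    t=(lat-(E[:3,3]-H)@n)/(r@n);q=E[:3,3]+t*r-H;x=q@C;th=.79
    print(px,lat,"al",(-x*np.cos(th)+q[2]*np.sin(th)).round(4),"up",(x*np.sin(th)+q[2]*np.cos(th)).round(4))
# same for t=0 images: button in first depth
for nme,(l,t,r_,b) in(("top",(250,165,290,280)),("scene",(345,210,400,315))):
    W=cloud(nme,np.load(f"pics/{nme}0.npy"))[t:b,l:r_].reshape(-1,3);q=W-H;lt=q@n;al=-(q@C)
    m=(lt>.0145)&(lt<.03)&(al>.15)&(al<.26)&(W[:,2]>.07)
    print(nme,m.sum(),np.percentile(al[m],[5,50,95]).round(4),np.percentile(W[m,2],[5,50,95]).round(4))
    m=(abs(lt)<.012)&(W[:,2]>.09);print(al[m].max())
```

```text
(385.4, 207.8) 0.012 al 0.2137 up -0.0934
(385.4, 207.8) 0.02 al 0.2289 up 0.0903
(385.4, 204.5) 0.012 al 0.2218 up -0.0694
(385.4, 204.5) 0.02 al 0.2355 up 0.1097
(385.4, 211) 0.012 al 0.2054 up -0.1178
(385.4, 211) 0.02 al 0.2222 up 0.0704
top 17 [0.2152 0.2228 0.2288] [0.0966 0.1009 0.1023]
0.24816417778696556
scene 27 [0.2122 0.2167 0.2243] [0.0934 0.1007 0.1045]
0.24751539620108268
```

```bash
python3 -m handwheel '[[[0.001,-0.0062,0],[-0.028,-0.006,-0.03],1],[[0,0,0],[0,0,0],1],[[0,0,0],[0,0,0],1]]'; python3 -c "from h import *;st()"
```

```text
time: 16.75
tool_pos: [0.5653, 0.0997, 0.2586]
ee_rot: [-3.14, -0.352, -2.932]
wrist_force: [3.5, -0.4, 4.5]
width: 0.0238
finger_force: 30.0
th 0.795 r 0.2214 lat -0.0024 pull -5.5 radialF 0.9 tilt -0.352 f [ 3.5 -0.4  4.5] w 0.0238 t 16.8
```

Run:
```python
from h import *;import cv2
from scipy.spatial.transform import Rotation as R
c=robot.calibration("scene");K=np.array(c["mtx"]);E=np.array(c["extrinsics"]);Ei=np.linalg.inv(E)
n=np.array([-C[1],C[0],0])
pr=lambda p:(lambda q:(K@(q/q[2]))[:2])(Ei[:3,:3]@p+Ei[:3,3])
v4=lambda px:((px-[310,150])*4).round()
v3=lambda px:((px-[290,120])/.45).round()
th=.79
for al,l,up in((.13,0,.013),(.1275,0,.013),(.245,0,.013),(.222,.021,0),(.2195,.021,0),(.222,.012,0)):
    p=H+C*(-al*np.cos(th)+up*np.sin(th))+n*l+np.array([0,0,al*np.sin(th)+up*np.cos(th)])
    print("lever",al,l,up,"v4",v4(pr(p)),"v3",v3(pr(p)))
o=robot.get_obs();M=R.from_euler('xyz',o['ee_rot']).as_matrix()
for y in(.012,-.012,.022,-.022):
  for z in(.025,.006,-.02):
    print("finger",y,z,v4(pr(o['tool_pos']+M@[0,y,z])))
```

```text
lever 0.13 0 0.013 v4 [228. 433.] v3 [171. 307.]
lever 0.1275 0 0.013 v4 [227. 439.] v3 [171. 310.]
lever 0.245 0 0.013 v4 [272. 173.] v3 [196. 163.]
lever 0.222 0.021 0 v4 [313. 232.] v3 [218. 195.]
lever 0.2195 0.021 0 v4 [312. 237.] v3 [218. 199.]
lever 0.222 0.012 0 v4 [293. 228.] v3 [207. 194.]
finger 0.012 0.025 [286. 244.]
finger 0.012 0.006 [287. 229.]
finger 0.012 -0.02 [288. 208.]
finger -0.012 0.025 [233. 235.]
finger -0.012 0.006 [232. 220.]
finger -0.012 -0.02 [232. 198.]
finger 0.022 0.025 [308. 248.]
finger 0.022 0.006 [309. 233.]
finger 0.022 -0.02 [311. 212.]
finger -0.022 0.025 [211. 231.]
finger -0.022 0.006 [210. 216.]
finger -0.022 -0.02 [209. 194.]
```

```bash
python3 -m handwheel '[[[-0.002,0.0093,0],[0.048,0.01,0.05],1],[[-0.001,0.0062,0],[0.03,0.007,0.03],1],[[0,0,0],[0,0,0],1],[[0,0,0],[0,0,0],1]]'; python3 -c "from h import *;st()"
```

```text
time: 17.15
tool_pos: [0.567, 0.1, 0.2602]
ee_rot: [-3.141, -0.389, -2.932]
wrist_force: [-4.5, -2.8, -3.4]
width: 0.0235
finger_force: 30.0
th 0.805 r 0.2216 lat -0.0024 pull 5.9 radialF 1.0 tilt -0.389 f [-4.5 -2.8 -3.4] w 0.0235 t 17.1
```

```bash
python3 -m handwheel '[[[0.002,-0.0093,0],[-0.042,-0.009,-0.045],1],[[0.002,-0.0093,0],[-0.042,-0.009,-0.045],1],[[0,0,0],[0,0,0],1],[[0,0,0],[0,0,0],1]]'; python3 -c "from h import *;st()"
```

```text
time: 17.55
tool_pos: [0.5653, 0.0997, 0.2585]
ee_rot: [-3.14, -0.346, -2.932]
wrist_force: [4.0, -0.7, 6.1]
width: 0.0237
finger_force: 30.0
th 0.794 r 0.2213 lat -0.0024 pull -6.9 radialF 1.7 tilt -0.346 f [ 4.  -0.7  6.1] w 0.0237 t 17.6
```

```bash
python3 -m handwheel '[[[-0.0027,0.0124,0],[0.061,0.013,0.064],1],[[-0.0027,0.0124,0],[0.061,0.013,0.064],1],[[-0.0016,0.0075,0],[0.036,0.008,0.037],1],[[0,0,0],[0,0,0],1],[[0,0,0],[0,0,0],1]]'; python3 -c "from h import *;st()"
```

```text
time: 18.05
tool_pos: [0.569, 0.1005, 0.2622]
ee_rot: [-3.141, -0.418, -2.932]
wrist_force: [-8.5, -4.8, -7.8]
width: 0.0234
finger_force: 30.0
th 0.817 r 0.2217 lat -0.0024 pull 12.1 radialF 0.7 tilt -0.418 f [-8.5 -4.8 -7.8] w 0.0234 t 18.1
```

```bash
python3 -m handwheel '[[[0.0016,-0.0075,0],[-0.036,-0.008,-0.037],1],[[0.0016,-0.0075,0],[-0.036,-0.008,-0.037],1],[[0,0,0],[0,0,0],1],[[0,0,0],[0,0,0],1]]'; python3 -c "from h import *;st()"; python3 -m handwheel '[[[0.0016,-0.0075,0],[-0.036,-0.008,-0.037],1],[[0.0013,-0.006,0],[-0.03,-0.006,-0.03],1],[[0,0,0],[0,0,0],1],[[0,0,0],[0,0,0],1]]'; python3 -c "from h import *;st()"
```

```text
time: 18.45
tool_pos: [0.5671, 0.1001, 0.2604]
ee_rot: [-3.141, -0.385, -2.932]
wrist_force: [-4.5, -3.4, -4.5]
width: 0.0232
finger_force: 30.0
th 0.806 r 0.2215 lat -0.0024 pull 6.8 radialF 0.3 tilt -0.385 f [-4.5 -3.4 -4.5] w 0.0232 t 18.4
time: 18.85
tool_pos: [0.5658, 0.0998, 0.259]
ee_rot: [-3.14, -0.355, -2.932]
wrist_force: [1.3, -2.3, 3.0]
width: 0.0238
finger_force: 30.0
th 0.797 r 0.2214 lat -0.0024 pull -2.7 radialF 1.6 tilt -0.355 f [ 1.3 -2.3  3. ] w 0.0238 t 18.9
```

```bash
python3 -m handwheel '[[[0,0,0],[0,0,0],0],[[0,0,0],[0,0,0],0],[[0,0,0],[0,0,0],0],[[0,0,0],[0,0,0],0],[[0,0,0],[0,0,0],0]]'
python3 -m handwheel '[[[0,0,0],[0.11,0.024,0.4],0],[[0,0,0],[0.14,0.03,0.4],0],[[0,0,0],[0.14,0.03,0.4],0],[[0,0,0],[0.14,0.03,0.4],0],[[0,0,0],[-0.4,-0.09,0],0]]'
python3 -m handwheel '[[[0,0,0],[-0.8,-0.17,0],0],[[0,0,0],[-0.8,-0.17,0],0],[[0,0,0],[-0.8,-0.17,0],0],[[0,0,0],[-0.6,-0.13,0],0],[[0,0,0],[0,0,0],0]]'
python3 - <<'E'
from h import *;import cv2
a,d=robot.snapshot("scene");np.save("pics/s5.npy",d);b,d2=robot.snapshot("top");np.save("pics/t5.npy",d2)
cv2.imwrite("pics/v5.png",cv2.hconcat([cv2.resize(a[180:300,330:450,::-1],(400,400),interpolation=2),cv2.resize(b[130:310,190:370,::-1],(400,400),interpolation=2)]))
n=np.array([-C[1],C[0],0]);th=.79
for nm,dd in(("scene",d),("top",d2)):
  q=cloud(nm,dd).reshape(-1,3)-H;x=q@C;l=q@n;al=-x*np.cos(th)+q[:,2]*np.sin(th);up=x*np.sin(th)+q[:,2]*np.cos(th)
  m=(l>.0145)&(l<.026)&(al>.15)&(al<.26)&(abs(up)<.03)
  print(nm,m.sum(),np.percentile(al[m],[5,50,95]).round(4) if m.any() else'',np.percentile(up[m],[5,50,95]).round(4) if m.any() else '',l[m].max().round(4) if m.any() else '')
  m=(abs(l)<.01)&(abs(up)<.03)&(al>.13)&(al<.27);print(al[m].max() if m.any() else '',np.median(up[m]))
E
```

```text
time: 19.35
tool_pos: [0.5652, 0.1001, 0.2582]
ee_rot: [-3.141, -0.357, -2.931]
wrist_force: [-0.2, -0.2, -0.6]
width: 0.0604
finger_force: 0.0
time: 19.85
tool_pos: [0.5752, 0.1016, 0.3378]
ee_rot: [-3.141, -0.354, -2.931]
wrist_force: [0.4, -0.2, -1.6]
width: 0.0938
finger_force: 0.0
time: 20.35
tool_pos: [0.4188, 0.0688, 0.3401]
ee_rot: [-3.14, -0.355, -2.932]
wrist_force: [0.2, 0.1, -0.6]
width: 0.094
finger_force: 0.0
scene 33 [0.2145 0.2221 0.2284] [-0.0011  0.0057  0.0093] 0.0201
0.24755306862353083 0.012205431625417235
top 0   
 nan
  return _methods._mean(a, axis=axis, dtype=dtype,
  ret = ret.dtype.type(ret / rcount)
```

View pics/v5.png

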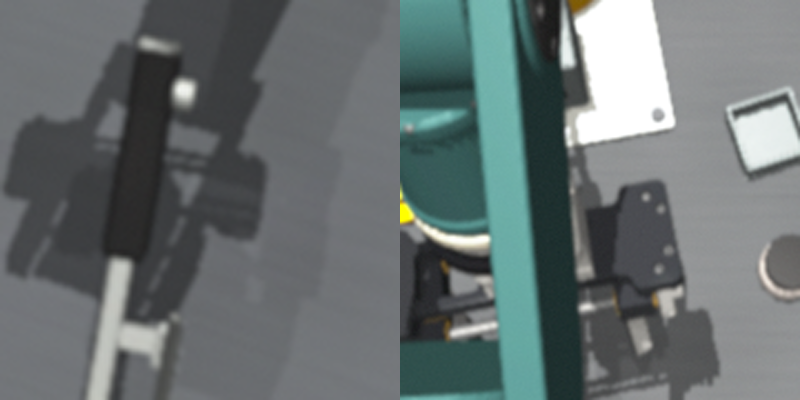

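The lever is still held up by the ratchet and the button is fully out at crop ~(183,92), so the squeeze didn't free it. I'll go back and close in stages, watching the finger force.

```bash
python3 -m handwheel '[[[0,0,0],[0.7,0.15,0],0],[[0,0,0],[0.8,0.17,0],0],[[0,0,0],[0.8,0.17,0],0],[[0,0,0],[0.8,0.17,0],0],[[0,0,0],[0.4,0.08,0],0]]'
python3 -m handwheel '[[[0,0,0],[-0.12,-0.025,-0.39],0.3],[[0,0,0],[-0.14,-0.03,-0.39],0.3],[[0,0,0],[-0.14,-0.03,-0.39],0.3],[[0,0,0],[-0.14,-0.03,-0.39],0.3],[[0,0,0],[0,0,0],0.3]]'; python3 -c "from h import *;st()"
python3 -m handwheel '[[[0,0,0],[0,0,0],0.6],[[0,0,0],[0,0,0],0.6],[[0,0,0],[0,0,0],0.6],[[0,0,0],[0,0,0],0.6],[[0,0,0],[0,0,0],0.6]]'
```

```text
time: 20.95
tool_pos: [0.6006, 0.1068, 0.3344]
ee_rot: [-3.141, -0.36, -2.931]
wrist_force: [0.9, 0.1, 0.1]
width: 0.0937
finger_force: 0.0
time: 21.45
tool_pos: [0.5694, 0.1004, 0.256]
ee_rot: [3.141, -0.365, -2.931]
wrist_force: [-0.0, 0.1, 0.2]
width: 0.0661
finger_force: 0.0
th 0.800 r 0.2167 lat -0.0026 pull -0.2 radialF 0.2 tilt -0.365 f [-0.   0.1  0.2] w 0.0661 t 21.4
time: 21.95
tool_pos: [0.5702, 0.1004, 0.2611]
ee_rot: [-3.14, -0.355, -2.931]
wrist_force: [0.2, -0.1, -0.6]
width: 0.0381
finger_force: 0.0
```

```bash
python3 -m handwheel '[[[0,0,0],[-0.08,-0.01,-0.04],0.6],[[0,0,0],[0,0,0],0.66],[[0,0,0],[0,0,0],0.66],[[0,0,0],[0,0,0],0.66]]'; python3 -c "from h import *;st()"
python3 -m handwheel '[[[0,0,0],[0,0,0],0.69],[[0,0,0],[0,0,0],0.69],[[0,0,0],[0,0,0],0.69]]'
python3 -m handwheel '[[[0,0,0],[0,0,0],0.71],[[0,0,0],[0,0,0],0.71],[[0,0,0],[0,0,0],0.71]]'; python3 -c "from h import *;st()"
```

```text
time: 22.35
tool_pos: [0.5657, 0.0998, 0.2585]
ee_rot: [-3.141, -0.357, -2.931]
wrist_force: [0.6, -0.2, -0.0]
width: 0.0322
finger_force: 0.0
th 0.796 r 0.2211 lat -0.0024 pull -0.4 radialF -0.4 tilt -0.357 f [ 0.6 -0.2 -0. ] w 0.0322 t 22.4
time: 22.65
tool_pos: [0.5659, 0.0998, 0.2585]
ee_rot: [-3.141, -0.357, -2.931]
wrist_force: [-0.1, 0.1, -0.8]
width: 0.0291
finger_force: 0.0
time: 22.95
tool_pos: [0.5658, 0.0998, 0.2585]
ee_rot: [-3.141, -0.357, -2.931]
wrist_force: [-0.3, 0.7, 0.5]
width: 0.0272
finger_force: 0.0
th 0.796 r 0.2210 lat -0.0024 pull -0.2 radialF 0.5 tilt -0.357 f [-0.3  0.7  0.5] w 0.0272 t 22.9
```

Run:
```python
from h import *;import cv2
a,d=robot.snapshot("scene");np.save("pics/s6.npy",d)
cv2.imwrite("pics/v6.png",cv2.resize(a[185:255,340:420,::-1],(800,560 if 0 else 600),interpolation=2))
print(robot.boxes_of("button","scene")[:2])
```

```text
[{'bbox': [356.2, 199.8, 382.9, 303.1], 'p': 0.75}, {'bbox': [247.7, 265.6, 287.3, 308.7], 'p': 0.35}]
```

View pics/v6.png

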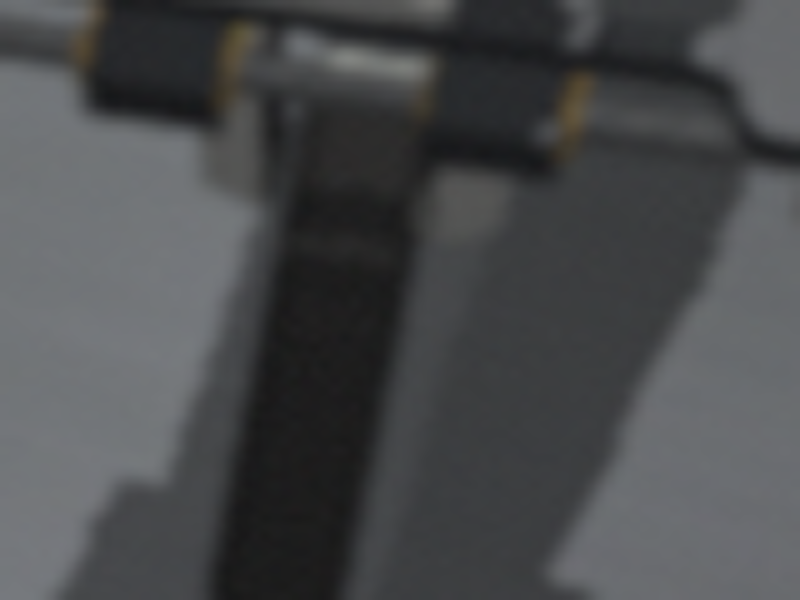

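Run:
```python
from h import *
from scipy.spatial.transform import Rotation as R
W=cloud("scene",np.load("pics/s6.npy"));n=np.array([-C[1],C[0],0]);th=.79
o=robot.get_obs();M=R.from_euler('xyz',o['ee_rot']).as_matrix()
for r in range(203,216):
  for (u) in(362,364,384,386,388):
    p=W[r,u];q=p-H;x=q@C;t=M.T@(p-o['tool_pos'])
    print(r,u,"al %.3f up %.3f lat %.3f"%(-x*np.cos(th)+q[2]*np.sin(th),x*np.sin(th)+q[2]*np.cos(th),q@n),"tool",t.round(3)) if np.linalg.norm(t)<.08 else None
```

```text
203 362 al 0.226 up 0.035 lat -0.022 tool [-0.01  -0.02  -0.026]
203 364 al 0.226 up 0.035 lat -0.019 tool [-0.009 -0.017 -0.027]
204 362 al 0.224 up 0.029 lat -0.023 tool [-0.009 -0.02  -0.021]
204 364 al 0.224 up 0.031 lat -0.019 tool [-0.009 -0.017 -0.022]
204 384 al 0.231 up 0.045 lat 0.015 tool [-0.009  0.017 -0.038]
205 362 al 0.221 up 0.023 lat -0.023 tool [-0.009 -0.021 -0.014]
205 364 al 0.222 up 0.026 lat -0.019 tool [-0.009 -0.017 -0.017]
205 384 al 0.229 up 0.041 lat 0.015 tool [-0.009  0.017 -0.034]
205 386 al 0.230 up 0.044 lat 0.018 tool [-0.01   0.021 -0.037]
205 388 al 0.231 up 0.047 lat 0.022 tool [-0.01   0.024 -0.039]
206 362 al 0.220 up 0.020 lat -0.023 tool [-0.009 -0.021 -0.011]
206 364 al 0.220 up 0.022 lat -0.019 tool [-0.009 -0.017 -0.013]
206 384 al 0.227 up 0.035 lat 0.015 tool [-0.009  0.017 -0.027]
206 386 al 0.228 up 0.039 lat 0.018 tool [-0.01   0.021 -0.031]
206 388 al 0.228 up 0.039 lat 0.021 tool [-0.009  0.024 -0.031]
207 364 al 0.218 up 0.018 lat -0.019 tool [-0.01  -0.017 -0.008]
207 384 al 0.225 up 0.030 lat 0.015 tool [-0.008  0.017 -0.022]
207
[... 320 characters left out ...]
 384 al 0.221 up 0.021 lat 0.015 tool [-0.008  0.017 -0.012]
209 386 al 0.222 up 0.025 lat 0.018 tool [-0.009  0.021 -0.016]
209 388 al 0.222 up 0.024 lat 0.022 tool [-0.008  0.024 -0.015]
210 384 al 0.219 up 0.020 lat 0.015 tool [-0.01   0.018 -0.01 ]
210 386 al 0.220 up 0.021 lat 0.019 tool [-0.009  0.021 -0.011]
210 388 al 0.220 up 0.023 lat 0.022 tool [-0.01   0.024 -0.013]
211 384 al 0.217 up 0.015 lat 0.015 tool [-0.009  0.018 -0.005]
211 386 al 0.218 up 0.017 lat 0.019 tool [-0.009  0.021 -0.006]
211 388 al 0.218 up 0.017 lat 0.022 tool [-0.009  0.025 -0.008]
212 384 al 0.214 up 0.001 lat 0.015 tool [-0.006  0.017  0.009]
212 386 al 0.215 up 0.004 lat 0.018 tool [-0.007  0.021  0.007]
```

```bash
python3 -m handwheel '[[[0,0,0],[-0.04,-0.009,0.043],0.71],[[0,0,0],[-0.04,-0.009,0.043],0.71],[[0,0,0],[0,0,0],0.71]]'>/dev/null; python3 -c "from h import *;st()"
python3 -m handwheel '[[[0,0,0],[0.04,0.009,-0.043],0.71],[[0,0,0],[0.04,0.009,-0.043],0.71],[[0,0,0],[0.04,0.009,-0.043],0.71],[[0,0,0],[0.04,0.009,-0.043],0.71],[[0,0,0],[0,0,0],0.71]]'>/dev/null; python3 -c "from h import *;st()"
```

```text
th 0.798 r 0.2275 lat -0.0025 pull 0.2 radialF -0.2 tilt -0.355 f [ 0.2 -0.7 -0.3] w 0.0272 t 23.4
th 0.800 r 0.2159 lat -0.0024 pull -3.7 radialF 4.6 tilt -0.356 f [-0.5 -0.3  5.9] w 0.0273 t 23.9
```

Run:
```python
from h import *
from scipy.spatial.transform import Rotation as R
print(robot.tip_reach)
a,d=robot.snapshot("scene");W=cloud("scene",d);n=np.array([-C[1],C[0],0]);th=.79
o=robot.get_obs();M=R.from_euler('xyz',o['ee_rot']).as_matrix();print(o['tool_pos'])
for u in(361,363,365,382,384,386,388,390):
  print(u)
  for r in range(206,222):
    p=W[r,u];q=p-H;x=q@C;t=M.T@(p-o['tool_pos'])
    if np.linalg.norm(t)<.08 and d[r,u]>0: print("  ",r,"al %.3f up %.3f lat %.3f"%(-x*np.cos(th)+q[2]*np.sin(th),x*np.sin(th)+q[2]*np.cos(th),q@n),"tool",t.round(3),a[r,u])
```

```text
0.025
[0.5699296  0.10072405 0.25552625]
361
   206 al 0.221 up 0.037 lat -0.023 tool [-0.01  -0.021 -0.028] [84 85 84]
   207 al 0.218 up 0.030 lat -0.024 tool [-0.009 -0.021 -0.02 ] [83 83 82]
   208 al 0.216 up 0.024 lat -0.024 tool [-0.009 -0.021 -0.014] [84 85 83]
   209 al 0.215 up 0.025 lat -0.023 tool [-0.011 -0.021 -0.014] [89 90 90]
363
   206 al 0.221 up 0.038 lat -0.020 tool [-0.01  -0.017 -0.028] [85 85 84]
   207 al 0.219 up 0.032 lat -0.020 tool [-0.01  -0.017 -0.023] [84 84 83]
   208 al 0.217 up 0.029 lat -0.020 tool [-0.01  -0.017 -0.019] [86 85 84]
   209 al 0.215 up 0.020 lat -0.020 tool [-0.009 -0.018 -0.01 ] [85 86 84]
   210 al 0.213 up 0.016 lat -0.020 tool [-0.009 -0.018 -0.005] [90 91 91]
365
   206 al 0.222 up 0.039 lat -0.016 tool [-0.01  -0.014 -0.03 ] [66 66 66]
   207 al 0.220 up 0.033 lat -0.017 tool [-0.009 -0.014 -0.023] [69 69 69]
   208 al 0.218 up 0.028 lat -0.017 tool [-0.009 -0.014 -0.018] [69 69 68]
   209 al 0.216 up 0.023 lat -0.017 tool [-0.009 -0.014 -0.013] [70 70 69]
   210 al 0.213 up 0.019 lat -0.017 tool [-0.009 -0.014 -0.008] [73 73 7
[... 1244 characters left out ...]
  0.022 -0.023] [85 85 84]
   212 al 0.217 up 0.030 lat 0.020 tool [-0.011  0.022 -0.02 ] [85 85 84]
   213 al 0.215 up 0.024 lat 0.020 tool [-0.01   0.022 -0.013] [84 84 84]
   214 al 0.213 up 0.017 lat 0.020 tool [-0.009  0.022 -0.006] [81 82 81]
388
   208 al 0.226 up 0.046 lat 0.022 tool [-0.01   0.025 -0.038] [56 56 57]
   209 al 0.224 up 0.042 lat 0.022 tool [-0.01   0.025 -0.033] [74 75 74]
   210 al 0.221 up 0.033 lat 0.022 tool [-0.008  0.025 -0.024] [82 83 82]
   211 al 0.220 up 0.034 lat 0.023 tool [-0.01   0.025 -0.025] [83 84 83]
   212 al 0.217 up 0.028 lat 0.023 tool [-0.009  0.025 -0.018] [81 82 81]
   213 al 0.215 up 0.025 lat 0.023 tool [-0.01   0.025 -0.014] [80 80 80]
390
```

```bash
python3 -m handwheel '[[[0,0,0],[-0.11,-0.024,0.114],0.2],[[0,0,0],[0,0,0],0.2],[[0,0,0],[0,0,0],0.2]]'
python3 -m handwheel '[[[0,0,0],[-0.045,-0.006,-0.16],0.3],[[0,0,0],[-0.045,-0.006,-0.16],0.3],[[0,0,0],[-0.046,-0.006,-0.16],0.5],[[0,0,0],[0,0,0],0.5],[[0,0,0],[0,0,0],0.5]]'; python3 -c "from h import *;st()"
python3 -m handwheel '[[[0,0,0],[0,0,0],0.63],[[0,0,0],[0,0,0],0.63],[[0,0,0],[0,0,0],0.63]]';python3 -c "from h import *;st()"
```

```text
time: 24.2
tool_pos: [0.5642, 0.0996, 0.2598]
ee_rot: [-3.141, -0.357, -2.931]
wrist_force: [-0.4, -0.8, -0.4]
width: 0.0476
finger_force: 0.0
time: 24.7
tool_pos: [0.5572, 0.0986, 0.2354]
ee_rot: [-3.141, -0.358, -2.931]
wrist_force: [-1.4, -0.7, 0.6]
width: 0.0477
finger_force: 0.0
th 0.690 r 0.2118 lat -0.0018 pull 0.5 radialF 1.6 tilt -0.358 f [-1.4 -0.7  0.6] w 0.0477 t 24.7
time: 25.0
tool_pos: [0.5572, 0.1012, 0.2362]
ee_rot: [3.137, -0.356, -2.927]
wrist_force: [-0.7, 6.7, -0.1]
width: 0.0349
finger_force: 3.6
th 0.694 r 0.2118 lat 0.0008 pull -0.4 radialF -0.6 tilt -0.356 f [-0.7  6.7 -0.1] w 0.0349 t 25.0
```

Now the finger is on the button: 6.7 N sideways at a 35 mm opening. The fingertips sit about 28 mm shorter than I had assumed. I'll squeeze fully.

```bash
python3 -m handwheel '[[[0,0,0],[-0.005,0.03,0],1],[[0,0,0],[0,0,0],1],[[0,0,0],[0,0,0],1]]';python3 -c "from h import *;st()"
```

```text
time: 25.3
tool_pos: [0.5552, 0.0979, 0.2341]
ee_rot: [-3.137, -0.366, -2.935]
wrist_force: [-8.0, -6.3, -6.8]
width: 0.0245
finger_force: 30.0
th 0.679 r 0.2125 lat -0.0020 pull 11.1 radialF 2.9 tilt -0.366 f [-8.  -6.3 -6.8] w 0.0245 t 25.3
```

Run:
```python
import numpy as np
r=.2145;f=.7055;C=(.9774,.2113)
for k in range(6):
    a,b=f-.15*k,f-.15*(k+1);dx=-r*(np.cos(b)-np.cos(a))/5/.05;dz=r*(np.sin(b)-np.sin(a))/5/.05
    print(k,"per .03 row",np.round([dx*C[0],dx*C[1],dz],3))
```

```text
0 per .03 row [-0.074 -0.016 -0.104]
1 per .03 row [-0.058 -0.013 -0.114]
2 per .03 row [-0.041 -0.009 -0.122]
3 per .03 row [-0.023 -0.005 -0.126]
4 per .03 row [-0.004 -0.001 -0.129]
5 per .03 row [ 0.015  0.003 -0.128]
```

```bash
python3 -m handwheel '[[[0.004,-0.0187,0],[-0.079,-0.017,-0.1],1],[[0.004,-0.0187,0],[-0.077,-0.016,-0.102],1],[[0.004,-0.0187,0],[-0.074,-0.016,-0.104],1],[[0.004,-0.0187,0],[-0.071,-0.015,-0.106],1],[[0.004,-0.0187,0],[-0.068,-0.014,-0.108],1]]'>/dev/null;python3 -c "from h import *;st()"
python3 -m handwheel '[[[0.004,-0.0187,0],[-0.064,-0.014,-0.11],1],[[0.004,-0.0187,0],[-0.061,-0.013,-0.112],1],[[0.004,-0.0187,0],[-0.058,-0.013,-0.114],1],[[0.004,-0.0187,0],[-0.055,-0.012,-0.116],1],[[0.004,-0.0187,0],[-0.051,-0.011,-0.118],1]]'>/dev/null;python3 -c "from h import *;st()"
```

```text
th 0.530 r 0.2122 lat -0.0018 pull 6.7 radialF 0.6 tilt -0.212 f [-3.3 -3.3 -5.5] w 0.0243 t 25.8
th 0.381 r 0.2120 lat -0.0017 pull 4.7 radialF 1.3 tilt -0.060 f [-2.2 -3.9 -3.9] w 0.0242 t 26.3
```

```bash
python3 -m handwheel '[[[0.004,-0.0187,0],[-0.048,-0.01,-0.12],1],[[0.004,-0.0187,0],[-0.044,-0.01,-0.121],1],[[0.004,-0.0187,0],[-0.041,-0.009,-0.122],1],[[0.004,-0.0187,0],[-0.037,-0.008,-0.123],1],[[0.004,-0.0187,0],[-0.034,-0.007,-0.124],1]]'>/dev/null;python3 -c "from h import *;st()"
python3 -m handwheel '[[[0.004,-0.0187,0],[-0.03,-0.006,-0.125],1],[[0.004,-0.0187,0],[-0.027,-0.006,-0.126],1],[[0.004,-0.0187,0],[-0.023,-0.005,-0.126],1],[[0.004,-0.0187,0],[-0.02,-0.004,-0.127],1],[[0.004,-0.0187,0],[-0.016,-0.003,-0.128],1]]'>/dev/null;python3 -c "from h import *;st()"
```

```text
th 0.229 r 0.2120 lat -0.0015 pull 4.0 radialF 1.1 tilt 0.090 f [-1.5 -2.4 -3.7] w 0.0247 t 26.8
th 0.078 r 0.2119 lat -0.0014 pull 3.6 radialF 0.4 tilt 0.240 f [-0.1 -3.  -3.6] w 0.0245 t 27.3
```

```bash
python3 -m handwheel '[[[0.004,-0.0187,0],[-0.012,-0.003,-0.128],1],[[0.004,-0.0187,0],[-0.008,-0.002,-0.129],1],[[0.004,-0.0187,0],[-0.004,-0.001,-0.129],1],[[0.003,-0.0125,0],[-0.001,0,-0.086],1],[[0,0,0],[0,0,0],1]]'>/dev/null;python3 -c "from h import *;st()"
python3 -m handwheel '[[[0.002,-0.0093,0],[0,0,-0.065],1],[[0.002,-0.0093,0],[0.002,0,-0.065],1],[[0.002,-0.0093,0],[0.003,0.001,-0.065],1],[[0,0,0],[0,0,0],1],[[0,0,0],[0,0,0],1]]'>/dev/null;python3 -c "from h import *;st()"
```

```text
th -0.033 r 0.2120 lat -0.0013 pull 4.1 radialF 0.1 tilt 0.351 f [ 0.7 -2.9 -4.1] w 0.0247 t 27.8
th -0.076 r 0.2118 lat -0.0013 pull 4.0 radialF 3.1 tilt 0.395 f [-1.8 -4.8 -4.2] w 0.0239 t 28.3
```

Not at rest yet (the pull is still 4 N), so I'll go on slowly.

```bash
python3 -m handwheel '[[[0.001,-0.0062,0],[0.003,0.001,-0.043],1],[[0.001,-0.0062,0],[0.004,0.001,-0.043],1],[[0,0,0],[0,0,0],1],[[0,0,0],[0,0,0],1]]'>/dev/null;python3 -c "from h import *;st()"
python3 -m handwheel '[[[0.001,-0.0062,0],[0.004,0.001,-0.043],1],[[0.001,-0.0062,0],[0.004,0.001,-0.043],1],[[0,0,0],[0,0,0],1],[[0,0,0],[0,0,0],1]]'>/dev/null;python3 -c "from h import *;st()"
```

```text
th -0.093 r 0.2117 lat -0.0013 pull 1.1 radialF 4.8 tilt 0.414 f [-3.5 -5.8 -1.6] w 0.0245 t 28.7
th -0.097 r 0.2106 lat -0.0013 pull -17.2 radialF 17.1 tilt 0.437 f [-17.3  -8.1  15.4] w 0.0242 t 29.1
```

```bash
python3 -m handwheel '[[[-0.001,0.0062,0],[-0.004,-0.001,0.04],1],[[-0.001,0.0062,0],[-0.004,-0.001,0.035],1],[[0,0,0],[0,0,0],1],[[0,0,0],[0,0,0],1]]'>/dev/null;python3 -c "from h import *;st()"
```

```text
th -0.094 r 0.2112 lat -0.0013 pull 1.1 radialF 4.9 tilt 0.416 f [-3.7 -5.7 -1.6] w 0.0242 t 29.5
```

```bash
python3 -m handwheel '[[[0,0,0],[0,0,0],0],[[0,0,0],[0,0,0],0],[[0,0,0],[0,0,0],0],[[0,0,0],[0,0,0],0],[[0,0,0],[0,0,0],0]]'
python3 -m handwheel '[[[0,0,0],[-0.15,-0.03,0.35],0],[[0,0,0],[-0.17,-0.037,0.4],0],[[0,0,0],[-0.17,-0.037,0.4],0],[[0,0,0],[-0.17,-0.037,0.4],0],[[0,0,0],[-0.4,-0.09,0.3],0]]'
python3 -m handwheel '[[[0,0,0],[-0.8,-0.17,0.2],0],[[0,0,0],[-0.8,-0.17,0.2],0],[[0,0,0],[-0.4,-0.1,0.1],0],[[0,0,0],[0,0,0],0],[[0,0,0],[0,0,0],0]]'
python3 - <<'E'
from h import *;import cv2
a,d=robot.snapshot("scene");b,_=robot.snapshot("top")
cv2.imwrite("pics/v7.png",cv2.hconcat([cv2.resize(a[180:480,220:520,::-1],(400,400)),cv2.resize(b[40:340,130:430,::-1],(400,400))]))
W=cloud("scene",d)[210:315,345:400].reshape(-1,3);q=W-H;al=-(q@C);l=q@np.array([-C[1],C[0],0])
m=(abs(l)<.01)&(al>.13)&(al<.25)&(q[:,2]>-.05);print(np.polyfit(al[m],q[m,2],1),np.median(q[m,2]))
for k in("terminal_box","grease_jar","end_cap","screwdriver"):print(k,robot.boxes_of(k,"scene")[0])
E
```

```text
time: 30.0
tool_pos: [0.5087, 0.0896, 0.0824]
ee_rot: [-3.14, 0.422, -2.931]
wrist_force: [0.2, -0.2, 0.7]
width: 0.0607
finger_force: 0.0
time: 30.5
tool_pos: [0.4557, 0.078, 0.176]
ee_rot: [-3.14, 0.422, -2.931]
wrist_force: [0.5, -0.3, 0.3]
width: 0.094
finger_force: 0.0
time: 31.0
tool_pos: [0.3554, 0.0558, 0.1994]
ee_rot: [-3.14, 0.422, -2.932]
wrist_force: [0.2, -0.4, 0.3]
width: 0.0937
finger_force: 0.0
[0.00863171 0.01069885] 0.012636728627676758
terminal_box {'bbox': [249.6, 267.6, 285.9, 308.2], 'p': 0.7}
grease_jar {'bbox': [274.8, 210.3, 304.1, 249.3], 'p': 0.88}
end_cap {'bbox': [435.5, 317.2, 468.8, 349.8], 'p': 0.9}
screwdriver {'bbox': [467.7, 234.6, 490.4, 315.0], 'p': 0.67}
```

View pics/v7.png

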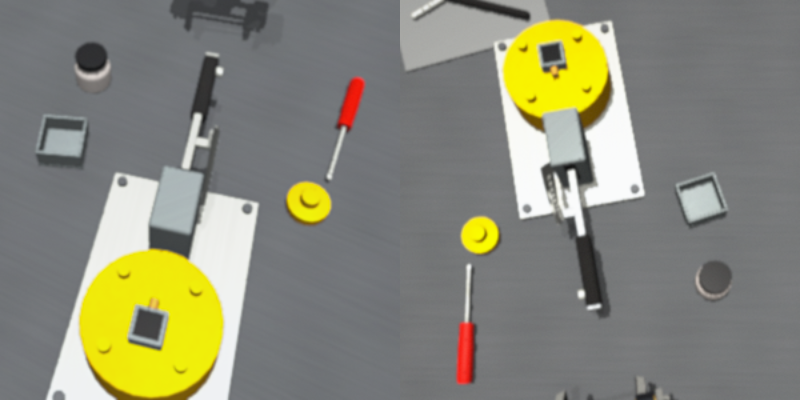

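The lever is level at rest with the button out (scene crop ~(219,71)). The bystanders haven't moved, and the arm is clear.

```bash
python3 -c "
from bench import robot;print(robot.close_job())"
```

```text
the job is handed in; nothing more can be done
None
```

The job is handed in, with no verdict shown: the brake bit at about 0.5 rad, the ratchet alone held it at the 0.8 notch (pull up about 12 N, next to 8 N at the 0.7 notch), and, after a first squeeze that missed the button, the lever was released, lowered to rest under control and let go at about 31 s of 67 s, with the other things where they were.

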